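# Crimp a vial through the guard window

## Robot

A 6-joint arm with a two-finger parallel gripper is mounted at the origin on the work surface. World frame = base frame: x ahead of the robot, y to its left, z up, the work surface at z = 0. Lengths are in m, angles in rad, forces in N, time in s.
With the tool pointing down it reaches from about 0.425 to 0.95 m from the base axis. Payload 3.5 kg.
Tool frame: the origin (TCP) lies on the centre line of the jaws, within the pads' length; the fingertips stand 25 mm ahead of it and the grasp point (between the pads) lies 6 mm ahead of it (ctrl.finger_overhang is the distance from the TCP to the fingertips, in m); z points along the fingers, y is the line along which they close (so a half turn about z gives the same grasp; the last joint's range is limited). The gripper opens to 85 mm and grips with 20 to 120 N. Pads are 22 mm wide; open, the fingers measure 114 mm over their backs; the gripper's body (76 mm by 85 mm) begins 54 mm behind the grasp point. The pads swing forward as they close: fully open they stand 13 mm farther back than shut.
Start: joints at [-1.396, 0.286, 1.577, -0, 1.279, -0.15], TCP at [0.215, -0.64, 0.256] pointing down, gripper open.
Joint ranges: [-2.77, 2.77], [-0.9, 2.22], [0.21, 2.48], [-1.53, 4.67], [0.24, 2.81], [-2.84, 2.84]. Speed limits (rad/s): [2.79, 2.79, 3.14, 3.14, 3.14, 3.14].

## Interface

Orientations are given as a unit quaternion [x, y, z, w].
In Python, from plant import get_state, imaging, job, ctrl gives the robot as it stands.
- The arm moves only by the tool jog_arm, never from a script. Its argument "increments" is a list of rows, each an object of numbers: "dx", "dy", "dz": the shift along the world's x, y, z each as a share of 12 cm, from -1 to 1; "ax", "ay", "az": the turn, a rotation vector about the world's x, y, z each as a share of pi/2 rad, from -1 to 1; "gripper": the gripper command: -1 is shut, 1 is fully open, values between are in proportion. A call has 1 to 10 rows; each row is the pose to reach, as a shift and turn from the pose commanded when the call began; what a row does not reach only later rows make up. A row lasts 1/10 s, in which the tool goes at most 50 mm and 8.59 degrees, less where a joint would pass 70% of its speed; a pose out of reach is approached as far as the arm can. A call with a number of a shift or a turn outside -1 to 1 is refused whole. A call with a gripper value outside its range is refused whole. The fingers move at their own pace and stop on an object; "force" is the grip in N (left out, the last holds). Time passes only in rows, so rows that repeat a pose let the fingers close. It gives the time, the measured TCP pose, the force, the opening and the grip force at its end, in the units of the state.
- get_state(): the state, without advancing time (a new reading comes with each control period).
- imaging.read_camera(name): name is "scene" or "top" or "wrist"; returns a dict with "frame" (420x560x3 uint8, blue, green, red), "depth" (420x560 float32, m along the optical axis (not along the pixel's ray), 0 where there is no reading), "camera_matrix" (3x3 intrinsics, pixels), "extrinsics" (4x4, takes a point from camera to world coordinates); the wrist camera has in their place "mount" (4x4, takes a point from camera to tool coordinates, whose origin is the TCP and whose axes are the flange's). Camera axes: x right, y up, looking along -z (the intrinsics and any distortion apply to the point x, -y, -z); pixel columns grow to the right and rows downward; lengths in m; the calibration is good to about 2 mm. A picture is of the moment at which its call begins: read the wrist's pose just before it.
- job.sign_off(): hands the job in; it is judged then, once.
The state is a dict: "time": time; "qpos": joint angles; "dq": joint speeds; "joint_efforts": joint torques, N m; "eef_pos": TCP position; "tcp_rot": TCP orientation; "contact_force": force on the tool from outside, world axes, zero at the start; "wrist_torque": the same for the moment, N m; "opening": opening from 0.0 (shut) to 1.0 (fully open); "finger_force": force on a finger pad.
Only numpy, scipy, OpenCV 4.12 (cv2) and the standard library are available. Lean on these libraries where they do the work, as an engineer would, in place of code of your own. Each camera call takes 0.05 s, during which the arm holds its last target. There are 200 camera calls.

## Task

Push the vial carriage by its upright blue plate along its track until it is fully home under the crimping head; then reach down through the window of the yellow guard, press the red lever all the way down, hold it down for a good second and let it come right back up. Never touch the guard or the vial, leave the lever alone until the carriage is home, and leave everything else standing where it is. Nothing needs to be gripped or lifted.

Things in the scene. Friction and masses are not known exactly. Their poses are not given: they have to be found in the camera images.
- crimper: White vial crimper, fixed. Origin on the table below the guard; z up. x points from the guard's front edge to the hinge column, y is the way the carriage is pushed home. Base x -122 to 113, y -100 to 100 mm, 20 high; a track (x -25 to 65 mm, 23 high) runs out to y = -285 mm. Hinge column x 75 to 101 mm, 118 high.
- guard: Safety guard, not to be touched: level yellow frame plate 6 mm thick, top at z = 141 mm, on four 12 mm steel legs at its corners. Origin and axes as the crimper's. Plate x -115 to 105, y -85 to 85 mm (x over 15 is a clear panel). Its only opening is the window, x -90 to 0, y -50 to 50 mm.
- window (a point): Centre of the guard's window at the plate's top face; window 90 mm along the crimper's x by 100 mm along its y. Same axes as the crimper. An open gripper may be too wide for it.
- paddle (a point): Middle of the upper face of the lever's red paddle (36 mm along x, 46 mm along y, 14 mm thick). With the lever up this lies 13 mm below the top of the guard plate, straight below the window's centre; fully pressed it lies about 26 mm lower.
- lever (a joint): Angle of the lever, rad: 0 up, 0.22 fully down on its stop. The lever is hinged 120 mm behind the paddle (crimper's +x) and its paddle swings down. Sprung: about 2.5 N on the paddle to start moving, about 8 N at the stop; it returns up by itself when let go.
- carriage (a joint): Travel of the vial carriage along the crimper's +y, m: 0 as found (out), 0.125 fully home at its stop under the crimping head. It stays where it is left; about 2 N plus a little damping to push.
- push_face (a point): Centre of the outer face (looking to the crimper's -y) of the carriage's upright blue push plate, 56 mm wide along x, 10 thick, from 90 to 135 mm above the table, on a slim post. Axes as the crimper's. With the carriage home this face is 35 mm outside the guard's edge (crimper y = -120 mm).
- nest (a point): Point in the carriage's vial nest, 53 mm above the table, where the middle of the seated vial lies; 120 mm to the +y side of the push face. The nest is a black block 44 mm square, its top 44 mm above the table.
- vial_center (a point): Middle (half-way up) of the amber vial with an aluminium cap, 23 mm diameter, 48 mm high (this point is 23 mm above its foot), standing loose in the carriage's nest. It rides along; not to be touched.
- spare_vial_center (a point): Middle of a spare amber vial with a blue cap, 23 mm diameter, 48 mm high, standing on the table near the track. Leave alone.
- tip_box: Blue pipette-tip box with a clear lid, 88 by 123 by 62 mm, beyond the track. Origin at its underside. Leave alone.
- amber_bottle: Amber bottle with a blue cap, 70 mm diameter, 135 mm high, on the table beside the crimper's +y side. Origin at its underside. Leave alone.
- clear_bottle: Greenish glass bottle with a blue cap, 60 mm diameter, 110 mm high. Origin at its underside. Leave alone.
- pipette: White and grey pipette lying on the table, 240 mm long along its x, 30 mm wide, 24 mm high. Leave alone.
- tube_rack: Blue rack with white-capped tubes, 90 by 160 mm, 50 mm high. Origin at its underside. Leave alone.
- vial: The same amber vial; origin at the centre of its foot.

How it is judged:
On the way, in this order (a step that is already met when the one before it is completed fails the run):
1. the carriage is fully home (within 5 mm of its stop) with the lever up (value of joint carriage above 0.12 m and value of joint lever below 0.05 rad), for 0.1 s.
2. the lever is pressed all the way down (over 0.195 of 0.22 rad) by the fingers and held for 0.8 s, carriage home (value of joint lever above 0.195 rad and value of joint carriage above 0.12 m and contact force between the fingers and lever above 0.5 N), for 0.8 s.
At the end, for the whole second after the job is handed in: The carriage is home within 6 mm, the lever is back up (under 0.03 rad) after having been held down, and the vial stands at rest in its nest (within 6 mm, tilted less than 0.15 rad) (value of joint carriage above 0.119 m and value of joint lever below 0.03 rad and distance between vial_center and nest below 0.006 m and angle between vial_center's own z axis and vertical below 0.15 rad and linear speed of vial below 0.02 m/s); the robot touches nothing.
It fails at once if the robot touches the guard (contact force between any of the fingers, the arm and guard above 0.3 N).
It fails at once if the robot touches the vial (contact force between any of the fingers, the arm and vial above 0.3 N).
It fails at once if the vial leaves its nest, is lifted or tips (distance between vial_center and nest above 0.012 m or angle between vial_center's own z axis and vertical above 0.4 rad).
It fails at once if the lever is pressed before the carriage is home (value of joint lever above 0.06 rad and value of joint carriage below 0.115 m).
It fails at once if a bystander is moved more than 20 mm, lifted or knocked over (distance of any of spare_vial_center, tip_box, amber_bottle, clear_bottle, pipette, tube_rack from where it was at the start of the episode above 0.02 m or angle between any of spare_vial_center, tip_box, amber_bottle, clear_bottle, tube_rack's own z axis and vertical above 0.5 rad).
It also fails if it takes over 51 s, if anything falls off the work surface, if the arm or the gripper's body presses on something with over 40 N, if the wrist force passes 120 N, or if a joint passes its speed limit or range.

## Working session

There is one attempt and no reset: what is moved stays moved. The work goes in short steps, Python scripts to look and compute and a tool call to move; the robot and the scene stay as the last step left them, time stands still between calls to the robot, and variables do not carry over. Pictures are saved under pics/ and viewed, at most 10 in all, crops included, and the job is handed in when it is done.

Besides the shell and the picture viewer there is one more tool, called after "Emit:" as a command line: name --argument value ..., lists and objects as JSON in quotes. jog_arm: Moves the arm, as the interface text tells. Shift numbers are shares of 12 cm and turn numbers shares of pi/2 rad, none past 1 either way. Its arguments: {"type":"object","properties":{"increments":{"type":"array"},"force":{"type":"number"}},"required":["increments"]}

```bash
mkdir -p pics
cat > h.py <<'E'
import numpy as np,cv2
from plant import get_state, imaging, job, ctrl
def cap(n,f):
    r=imaging.read_camera(n); cv2.imwrite(f'pics/{f}.png',r['frame']); np.savez(f'pics/{f}.npz',**{k:np.array(v) for k,v in r.items()}); return r
def cloud(r):
    K=np.array(r['camera_matrix']);d=r['depth'];v,u=np.mgrid[:d.shape[0],:d.shape[1]]
    P=np.stack([(u-K[0,2])/K[0,0]*d,-(v-K[1,2])/K[1,1]*d,-d],-1)
    E=np.array(r['extrinsics']);return P@E[:3,:3].T+E[:3,3]
E
python3 - <<'E'
from h import *
s=get_state();print(s)
for n in('top','scene'):
    r=cap(n,n+'0');print(n,[k for k in r],np.array(r['extrinsics']).round(3).tolist())
a=cv2.imread('pics/top0.png');b=cv2.imread('pics/scene0.png')
E
```

```text
{'time': 0.0, 'qpos': array([-1.39600720e+00,  2.87223072e-01,  1.57818717e+00,  3.38217052e-05,
        1.27862517e+00, -1.49996919e-01]), 'dq': array([-0.00074736, -0.00134329,  0.0002827 , -0.00152823, -0.00172582,
        0.00137818]), 'joint_efforts': array([ 9.91181264e-05, -4.05971324e+01, -2.92626500e+01, -1.88510394e-04,
        5.78331150e-03,  9.61692848e-06]), 'eef_pos': array([ 0.21532685, -0.63909372,  0.25490334]), 'tcp_rot': array([ 9.86843260e-01,  1.61675257e-01,  1.04698827e-06, -1.22148906e-03]), 'contact_force': array([ 0.21181267, -0.48444093, -0.17366344]), 'wrist_torque': array([0.02268204, 0.00302673, 0.00295029]), 'finger_force': 0.0, 'opening': 0.9980637657637368}
top ['frame', 'depth', 'camera_matrix', 'extrinsics'] [[-0.012, 0.98, -0.197, 0.365], [-1.0, -0.009, 0.015, -0.023], [0.012, 0.198, 0.98, 1.186], [0.0, 0.0, 0.0, 1.0]]
scene ['frame', 'depth', 'camera_matrix', 'extrinsics'] [[0.802, -0.406, 0.439, 1.051], [0.597, 0.568, -0.566, -0.659], [-0.019, 0.716, 0.698, 0.844], [0.0, 0.0, 0.0, 1.0]]
```

View pics/top0.png

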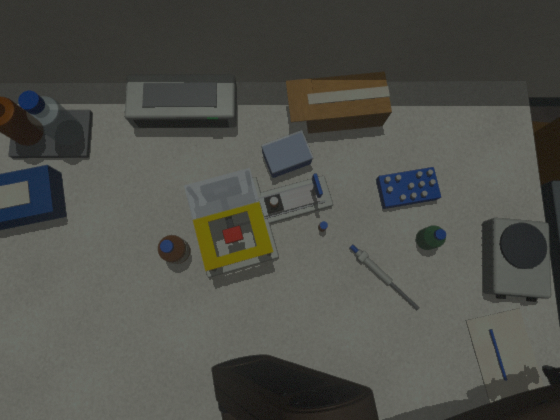

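View pics/scene0.png

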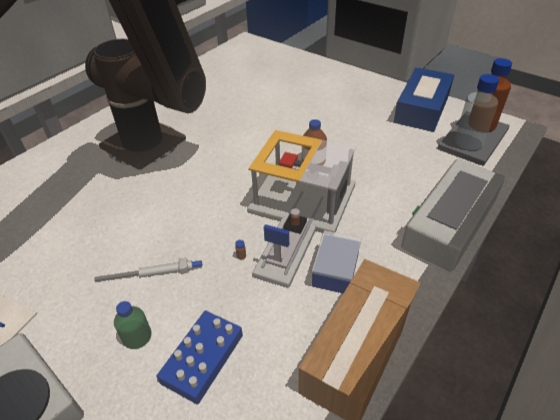

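The top view shows the yellow guard around (233,235), the red paddle at (233,235), and the blue push plate at (318,185). The carriage is pushed leftward in the image, and the hinge is at the top. The spare vial is at (323,227).

Run:
```python
from h import *
for n in('top0','scene0'):
    r=np.load(f'pics/{n}.npz');P=cloud(r);h=cv2.cvtColor(r['frame'],cv2.COLOR_BGR2HSV)
    H,S,V=h[...,0],h[...,1],h[...,2]
    Z=P[...,2]
    m=(H>18)&(H<35)&(S>150)&(V>80)&(Z>.12)&(Z<.16) if n=='top0' else (H>12)&(H<32)&(S>130)&(V>80)&(Z>.125)&(Z<.155)
    m&=(P[...,0]<.75)&(P[...,0]>.2)
    q=P[m];print(n,'yellow',len(q),np.median(q[:,2]))
    c,sz,a=cv2.minAreaRect((q[:,:2]*1000).astype(np.float32));print(c,sz,a)
    print(cv2.boxPoints((c,sz,a)).round())
    near=np.linalg.norm(P[...,:2]-np.array(c)/1000,axis=-1)
    m=((H<8)|(H>172))&(S>150)&(near<.06)&(Z>.1);q=P[m];print('red',len(q),q.mean(0),np.median(q[:,2]))
    c,sz,a=cv2.minAreaRect((q[:,:2]*1000).astype(np.float32));print(c,sz,a)
    m=(H>100)&(H<130)&(S>120)&(near<.4)&(near>.1)&(Z>.085)&(Z<.145);
    k,l,st,ce=cv2.connectedComponentsWithStats(m.astype(np.uint8))
    for i in range(1,k):
        if st[i,4]>8:
            q=P[l==i];print('blue',ce[i].round(),st[i,4],q.mean(0).round(4),q.min(0).round(3),q.max(0).round(3))
            c,sz,a=cv2.minAreaRect((q[:,:2]*1000).astype(np.float32));print('   ',c,sz,a)
```

```text
top0 yellow 2097 0.1404386911203075
(504.6861572265625, 67.7353744506836) (128.9761962890625, 168.4535675048828) 15.337714195251465
[[420. 132.]
 [465. -31.]
 [589.   4.]
 [545. 166.]]
red 241 [0.50989242 0.0691472  0.12758843] 0.12760160179181046
(509.62030029296875, 69.26445007324219) (34.599979400634766, 43.380855560302734) 14.447162628173828
blue [317. 184.] 64 [ 0.6347 -0.1446  0.1345] [ 0.61  -0.153  0.131] [ 0.66  -0.137  0.139]
    (635.2300415039062, -144.45106506347656) (52.549617767333984, 8.296735763549805) 14.064894676208496
blue [166. 246.] 118 [0.4821 0.2295 0.1348] [0.469 0.214 0.13 ] [0.496 0.245 0.139]
    (481.14324951171875, 229.16990661621094) (28.673980712890625, 27.086139678955078) 47.00240707397461
scene0 yellow 1384 0.14197446352408982
(504.332763671875, 67.01498413085938) (130.42025756835938, 175.26278686523438) 15.7615966796875
[[418. 134.]
 [465. -35.]
 [591.   0.]
 [543. 169.]]
red 161 [0.51243365 0.0635472  0.12843704] 0.12866808481260672
(511.1731262207031, 65.89026641845703) (34.360748291015625, 44.72270965576172) 11.426741600036621
blue [315. 123.] 45 [0.4835 0.2261 0.1361] [0.471 0.214 0.132] [0.497 0.24  0.14 ]
    (484.22235107421875, 227.06068420410156) (24.80256462097168, 26.31878089904785) 2.685833692550659
blue [277. 229.] 90 [ 0.6381 -0.1472  0.1349] [ 0.611 -0.157  0.127] [ 0.661 -0.137  0.138]
    (636.6842041015625, -147.35952758789062) (51.85987091064453, 9.696966171264648) 18.09295654296875
```

Emit:
jog_arm --increments '[{"dx": 0.2, "dy": 0.2, "az": -0.02, "gripper": -1}, {"dx": 0.5, "dy": 0.5, "az": -0.038, "gripper": -1}, {"dx": 0.8, "dy": 0.8, "az": -0.038, "gripper": -1}, {"dx": 0.9, "dy": 0.93, "az": -0.038, "gripper": -1}, {"dx": 0.9, "dy": 0.93, "az": -0.038, "gripper": -1}]' --force 30

```text
$.increments[0]: bad value
```

Emit:
jog_arm --increments '[{"dx": 0.3, "dy": 0.3}, {"dx": 0.6, "dy": 0.6}, {"dx": 0.9, "dy": 0.93}, {"dx": 0.9, "dy": 0.93}]'

```text
$.increments[0]: bad value
```

Emit:
jog_arm --increments '[{"dx": 0.3, "dy": 0.3}, {"dx": 0.6, "dy": 0.6}, {"dx": 0.9, "dy": 0.93}, {"dx": 0.9, "dy": 0.93}]'

```text
$.increments[0]: bad value
```

Emit:
jog_arm --increments '[{"dx": 0.3, "dy": 0.3}, {"dx": 0.6, "dy": 0.6}, {"dx": 0.8, "dy": 0.8}, {"dx": 0.9, "dy": 0.93}, {"dx": 0.9, "dy": 0.93}, {"dx": 0.9, "dy": 0.93}]'

```text
$.increments[0]: bad value
```

Run:
```python
from h import *
s=get_state();print(s['time'],s['eef_pos'],s['tcp_rot'],s['opening'],ctrl.finger_overhang)
cap('scene','s1')
cv2.imwrite('pics/s1c.png',cv2.resize(cv2.imread('pics/s1.png')[100:310,180:440],None,fx=3,fy=2.8))
```

```text
0.1 [ 0.21533263 -0.63916017  0.2550392 ] [ 9.86841716e-01  1.61685532e-01 -2.02425596e-05 -1.10295324e-03] 1.0006189521651134 0.025
```

View pics/s1c.png

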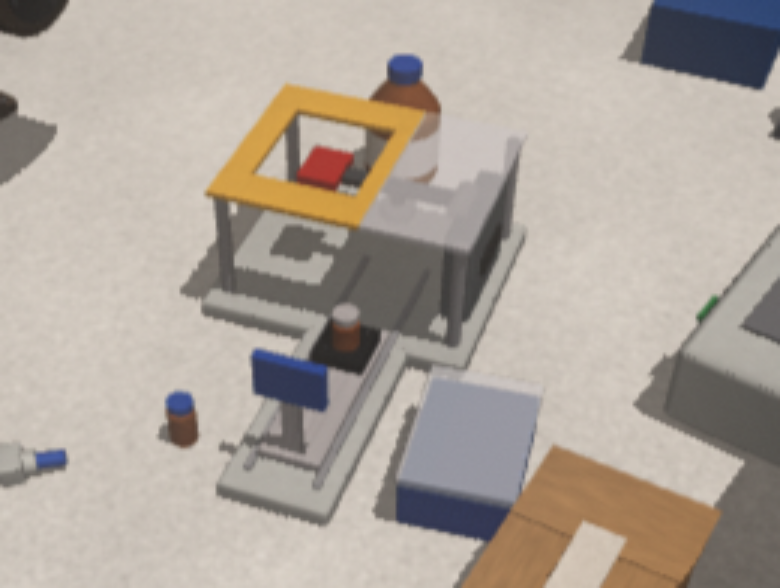

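The close-up shows the crimper, guard and carriage unchanged, with the push plate at (290,380) in the crop. The rows were refused, probably because they need every field.

Emit:
jog_arm --increments '[{"dx": 0.2, "dy": 0.2, "dz": 0, "ax": 0, "ay": 0, "az": -0.02, "gripper": -1}, {"dx": 0.5, "dy": 0.5, "dz": 0, "ax": 0, "ay": 0, "az": -0.038, "gripper": -1}, {"dx": 0.8, "dy": 0.8, "dz": 0, "ax": 0, "ay": 0, "az": -0.038, "gripper": -1}, {"dx": 0.9, "dy": 0.93, "dz": 0, "ax": 0, "ay": 0, "az": -0.038, "gripper": -1}, {"dx": 0.9, "dy": 0.93, "dz": 0, "ax": 0, "ay": 0, "az": -0.038, "gripper": -1}]' --force 30

```text
time: 0.65
eef_pos: [0.3255, -0.5255, 0.256]
tcp_rot: [0.991, 0.134, 0.0, -0.001]
contact_force: [-0.3, 0.6, -0.1]
opening: 0.141
finger_force: 0.0
```

Emit:
jog_arm --increments '[{"dx": 0.3, "dy": 0.3, "dz": 0, "ax": 0, "ay": 0, "az": 0, "gripper": -1}, {"dx": 0.6, "dy": 0.6, "dz": 0, "ax": 0, "ay": 0, "az": 0, "gripper": -1}, {"dx": 0.9, "dy": 0.93, "dz": 0, "ax": 0, "ay": 0, "az": 0, "gripper": -1}, {"dx": 0.9, "dy": 0.93, "dz": 0, "ax": 0, "ay": 0, "az": 0, "gripper": -1}]'

```text
time: 1.05
eef_pos: [0.4337, -0.4136, 0.2561]
tcp_rot: [0.991, 0.134, 0.0, -0.001]
contact_force: [0.0, -0.4, -0.2]
opening: 0.002
finger_force: 0.0
```

Emit:
jog_arm --increments '[{"dx": 0.3, "dy": 0.3, "dz": 0, "ax": 0, "ay": 0, "az": 0, "gripper": -1}, {"dx": 0.6, "dy": 0.6, "dz": 0, "ax": 0, "ay": 0, "az": 0, "gripper": -1}, {"dx": 0.9, "dy": 0.93, "dz": 0, "ax": 0, "ay": 0, "az": 0, "gripper": -1}, {"dx": 0.9, "dy": 0.93, "dz": 0, "ax": 0, "ay": 0, "az": 0, "gripper": -1}]'

```text
time: 1.45
eef_pos: [0.5417, -0.3024, 0.2561]
tcp_rot: [0.991, 0.134, 0.0, -0.0]
contact_force: [-0.4, 0.2, 0.6]
opening: 0.004
finger_force: 0.0
```

Emit:
jog_arm --increments '[{"dx": 0.3, "dy": 0.3, "dz": 0, "ax": 0, "ay": 0, "az": 0, "gripper": -1}, {"dx": 0.6, "dy": 0.6, "dz": 0, "ax": 0, "ay": 0, "az": 0, "gripper": -1}, {"dx": 0.8, "dy": 0.8, "dz": 0, "ax": 0, "ay": 0, "az": 0, "gripper": -1}, {"dx": 0.9, "dy": 0.93, "dz": 0, "ax": 0, "ay": 0, "az": 0, "gripper": -1}, {"dx": 0.9, "dy": 0.93, "dz": 0, "ax": 0, "ay": 0, "az": 0, "gripper": -1}, {"dx": 0.9, "dy": 0.93, "dz": 0, "ax": 0, "ay": 0, "az": 0, "gripper": -1}]'

```text
time: 2.05
eef_pos: [0.6467, -0.1947, 0.2559]
tcp_rot: [0.991, 0.132, -0.001, 0.0]
contact_force: [-0.6, -0.8, 0.0]
opening: -0.0
finger_force: 0.0
```

Emit:
jog_arm --increments '[{"dx": 0, "dy": 0, "dz": -0.3, "ax": 0, "ay": 0, "az": 0, "gripper": -1}, {"dx": 0, "dy": 0, "dz": -0.6, "ax": 0, "ay": 0, "az": 0, "gripper": -1}, {"dx": 0, "dy": 0, "dz": -0.85, "ax": 0, "ay": 0, "az": 0, "gripper": -1}, {"dx": 0, "dy": 0, "dz": -1, "ax": 0, "ay": 0, "az": 0, "gripper": -1}, {"dx": 0, "dy": 0, "dz": -1, "ax": 0, "ay": 0, "az": 0, "gripper": -1}]'

```text
time: 2.55
eef_pos: [0.6448, -0.194, 0.1327]
tcp_rot: [0.991, 0.131, -0.003, -0.002]
contact_force: [-0.3, -0.3, -0.4]
opening: 0.0
finger_force: 0.0
```

Run:
```python
from h import *
s=get_state();print(s['time'],s['eef_pos'],s['tcp_rot'],s['opening'],ctrl.finger_overhang)
cap('scene','s2')
cv2.imwrite('pics/s2c.png',cv2.resize(cv2.imread('pics/s2.png')[100:310,180:440],None,fx=3,fy=2.8))
```

```text
2.55 [ 0.64478873 -0.19400662  0.13272418] [ 0.99134785  0.13121771 -0.00293328 -0.00165927] 0.00012264545091912767 0.025
```

View pics/s2c.png

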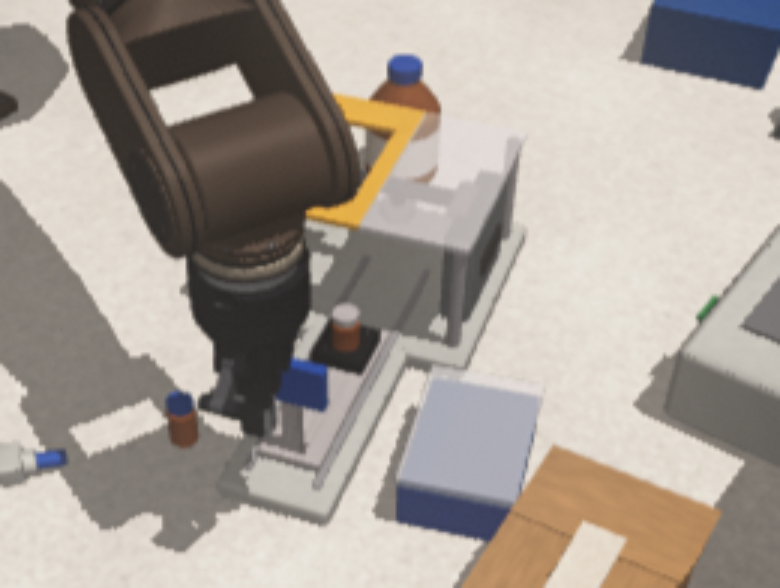

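The shut fingers stand just behind the blue plate (crop 290,385), lined up with it. Next is the first stretch of the push.

Emit:
jog_arm --increments '[{"dx": -0.03, "dy": 0.1, "dz": 0, "ax": 0, "ay": 0, "az": 0, "gripper": -1}, {"dx": -0.05, "dy": 0.18, "dz": 0, "ax": 0, "ay": 0, "az": 0, "gripper": -1}, {"dx": -0.065, "dy": 0.24, "dz": 0, "ax": 0, "ay": 0, "az": 0, "gripper": -1}, {"dx": -0.08, "dy": 0.3, "dz": 0, "ax": 0, "ay": 0, "az": 0, "gripper": -1}, {"dx": -0.1, "dy": 0.36, "dz": 0, "ax": 0, "ay": 0, "az": 0, "gripper": -1}, {"dx": -0.115, "dy": 0.42, "dz": 0, "ax": 0, "ay": 0, "az": 0, "gripper": -1}, {"dx": -0.13, "dy": 0.48, "dz": 0, "ax": 0, "ay": 0, "az": 0, "gripper": -1}, {"dx": -0.15, "dy": 0.54, "dz": 0, "ax": 0, "ay": 0, "az": 0, "gripper": -1}, {"dx": -0.165, "dy": 0.6, "dz": 0, "ax": 0, "ay": 0, "az": 0, "gripper": -1}, {"dx": -0.18, "dy": 0.66, "dz": 0, "ax": 0, "ay": 0, "az": 0, "gripper": -1}]'

```text
time: 3.6
eef_pos: [0.6255, -0.1135, 0.1362]
tcp_rot: [0.991, 0.132, -0.0, -0.0]
contact_force: [0.5, -2.2, 2.8]
opening: -0.001
finger_force: 1.2
```

Emit:
jog_arm --increments '[{"dx": -0.017, "dy": 0.06, "dz": 0, "ax": 0, "ay": 0, "az": 0, "gripper": -1}, {"dx": -0.033, "dy": 0.12, "dz": 0, "ax": 0, "ay": 0, "az": 0, "gripper": -1}, {"dx": -0.05, "dy": 0.18, "dz": 0, "ax": 0, "ay": 0, "az": 0, "gripper": -1}, {"dx": -0.065, "dy": 0.24, "dz": 0, "ax": 0, "ay": 0, "az": 0, "gripper": -1}, {"dx": -0.08, "dy": 0.3, "dz": 0, "ax": 0, "ay": 0, "az": 0, "gripper": -1}, {"dx": -0.095, "dy": 0.35, "dz": 0, "ax": 0, "ay": 0, "az": 0, "gripper": -1}, {"dx": -0.11, "dy": 0.4, "dz": 0, "ax": 0, "ay": 0, "az": 0, "gripper": -1}, {"dx": -0.12, "dy": 0.44, "dz": 0, "ax": 0, "ay": 0, "az": 0, "gripper": -1}, {"dx": -0.125, "dy": 0.46, "dz": 0, "ax": 0, "ay": 0, "az": 0, "gripper": -1}, {"dx": -0.13, "dy": 0.48, "dz": 0, "ax": 0, "ay": 0, "az": 0, "gripper": -1}]'

```text
time: 4.6
eef_pos: [0.61, -0.0563, 0.1362]
tcp_rot: [0.991, 0.132, -0.0, -0.0]
contact_force: [0.7, -2.0, 1.0]
opening: -0.0
finger_force: 1.1
```

Emit:
jog_arm --increments '[{"dx": -0.004, "dy": 0.015, "dz": 0, "ax": 0, "ay": 0, "az": 0, "gripper": -1}, {"dx": -0.008, "dy": 0.03, "dz": 0, "ax": 0, "ay": 0, "az": 0, "gripper": -1}, {"dx": -0.012, "dy": 0.045, "dz": 0, "ax": 0, "ay": 0, "az": 0, "gripper": -1}, {"dx": -0.016, "dy": 0.06, "dz": 0, "ax": 0, "ay": 0, "az": 0, "gripper": -1}]'

```text
time: 5.0
eef_pos: [0.6081, -0.0493, 0.1362]
tcp_rot: [0.991, 0.132, -0.0, -0.0]
contact_force: [-0.2, -2.2, 1.4]
opening: -0.006
finger_force: 1.1
```

Emit:
jog_arm --increments '[{"dx": -0.003, "dy": 0.01, "dz": 0, "ax": 0, "ay": 0, "az": 0, "gripper": -1}, {"dx": -0.006, "dy": 0.02, "dz": 0, "ax": 0, "ay": 0, "az": 0, "gripper": -1}, {"dx": -0.008, "dy": 0.03, "dz": 0, "ax": 0, "ay": 0, "az": 0, "gripper": -1}, {"dx": -0.01, "dy": 0.04, "dz": 0, "ax": 0, "ay": 0, "az": 0, "gripper": -1}]'

```text
time: 5.4
eef_pos: [0.6068, -0.0444, 0.1361]
tcp_rot: [0.991, 0.132, -0.0, -0.0]
contact_force: [-1.2, -2.4, 1.6]
opening: -0.001
finger_force: 1.0
```

Emit:
jog_arm --increments '[{"dx": -0.003, "dy": 0.008, "dz": 0, "ax": 0, "ay": 0, "az": 0, "gripper": -1}, {"dx": -0.004, "dy": 0.016, "dz": 0, "ax": 0, "ay": 0, "az": 0, "gripper": -1}, {"dx": -0.006, "dy": 0.024, "dz": 0, "ax": 0, "ay": 0, "az": 0, "gripper": -1}]'

```text
time: 5.7
eef_pos: [0.6065, -0.0428, 0.1363]
tcp_rot: [0.991, 0.133, -0.0, 0.002]
contact_force: [0.1, -7.7, -0.1]
opening: -0.001
finger_force: 3.9
```

The force rose to 7.7 N just where the stop was expected (crimper y ≈ -0.134), so I'll nudge it a little, back off and rise.

Emit:
jog_arm --increments '[{"dx": -0.003, "dy": 0.012, "dz": 0, "ax": 0, "ay": 0, "az": 0, "gripper": -1}, {"dx": -0.003, "dy": 0.012, "dz": 0, "ax": 0, "ay": 0, "az": 0, "gripper": -1}]'

```text
time: 5.9
eef_pos: [0.6064, -0.0427, 0.1363]
tcp_rot: [0.991, 0.133, 0.0, 0.003]
contact_force: [0.6, -10.0, -1.2]
opening: 0.001
finger_force: 4.9
```

Emit:
jog_arm --increments '[{"dx": 0.03, "dy": -0.1, "dz": 0, "ax": 0, "ay": 0, "az": 0, "gripper": -1}, {"dx": 0.08, "dy": -0.3, "dz": 0, "ax": 0, "ay": 0, "az": 0, "gripper": -1}, {"dx": 0.08, "dy": -0.3, "dz": 0.3, "ax": 0, "ay": 0, "az": 0, "gripper": -1}, {"dx": 0.08, "dy": -0.3, "dz": 0.6, "ax": 0, "ay": 0, "az": 0, "gripper": -1}, {"dx": 0.08, "dy": -0.3, "dz": 0.9, "ax": 0, "ay": 0, "az": 0, "gripper": -1}, {"dx": 0.08, "dy": -0.3, "dz": 1, "ax": 0, "ay": 0, "az": 0, "gripper": -1}]'

```text
time: 6.5
eef_pos: [0.6176, -0.0762, 0.2613]
tcp_rot: [0.991, 0.132, 0.004, 0.001]
contact_force: [0.3, -0.1, 0.5]
opening: -0.004
finger_force: 0.0
```

Run:
```python
from h import *
s=get_state();print(s['time'],s['eef_pos'],s['contact_force'])
r=cap('scene','s3')
P=cloud(r);h=cv2.cvtColor(r['frame'],cv2.COLOR_BGR2HSV)
o=np.array([.5529,.0809]);a=np.deg2rad(15.3);R=np.array([[np.cos(a),np.sin(a)],[-np.sin(a),np.cos(a)]])
C=(P[...,:2]-o)@R.T
m=(h[...,0]>100)&(h[...,0]<130)&(h[...,1]>120)&(P[...,2]>.088)&(P[...,2]<.14)&(abs(C[...,0]-.02)<.05)&(C[...,1]<-.09)&(C[...,1]>-.28)
q=C[m];print(len(q),np.median(q,0),q.min(0),q.max(0))
cv2.imwrite('pics/s3c.png',cv2.resize(cv2.imread('pics/s3.png')[100:310,180:440],None,fx=3,fy=2.8))
```

```text
6.5 [ 0.61764852 -0.07622933  0.26132903] [ 0.28006412 -0.12231952  0.51634762]
83 [ 0.02419095 -0.11808129] [-0.00650419 -0.12348493] [ 0.04769168 -0.11143172]
```

View pics/s3c.png

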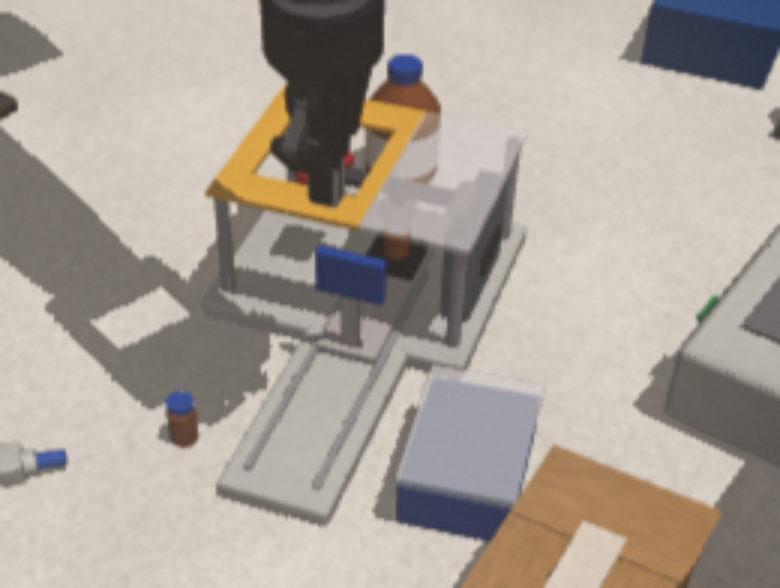

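The carriage is home: the plate face measures y ≈ -0.12 and the vial is upright at (397,240). The gripper has a bump on its -x side at (290,140), so I'll check its extent before going through the window.

Run:
```python
from h import *
from scipy.spatial.transform import Rotation as Ro
s=get_state();p=s['eef_pos'];R=Ro.from_quat(s['tcp_rot']).as_matrix();print(s['time'],p)
print(np.array(imaging.read_camera('wrist')['mount']).round(3))
allT=[]
for n in('scene','top'):
    r=cap(n,n+'4');T=(cloud(r)-p)@R
    allT.append(T[(r['depth']>0)].reshape(-1,3))
T=np.concatenate(allT);T=T[(abs(T[:,0])<.1)&(abs(T[:,1])<.1)]
for z in np.arange(-.12,.03,.01):
    q=T[(T[:,2]>z)&(T[:,2]<z+.01)]
    if len(q):print('tip+%.0fmm'%(25-z*1000-10),len(q),'x',(q[:,0].min()*1000).round(),(q[:,0].max()*1000).round(),'y',(q[:,1].min()*1000).round(),(q[:,1].max()*1000).round())
```

```text
6.55 [ 0.61772472 -0.07630313  0.26165821]
[[ 0.     0.964  0.264  0.066]
 [ 1.    -0.    -0.001  0.001]
 [-0.001  0.264 -0.964 -0.117]
 [ 0.     0.     0.     1.   ]]
tip+135mm 182 x -33.0 38.0 y -37.0 40.0
tip+125mm 158 x -33.0 37.0 y -38.0 39.0
tip+115mm 59 x -14.0 21.0 y 20.0 40.0
tip+105mm 95 x -20.0 19.0 y 4.0 44.0
tip+95mm 136 x -19.0 20.0 y -19.0 52.0
tip+85mm 164 x -13.0 19.0 y -18.0 64.0
tip+75mm 108 x -13.0 17.0 y -57.0 62.0
tip+65mm 99 x -13.0 17.0 y -50.0 54.0
tip+55mm 62 x -13.0 16.0 y -46.0 46.0
tip+45mm 67 x -12.0 13.0 y -34.0 40.0
tip+35mm 23 x -7.0 13.0 y -7.0 29.0
tip+25mm 35 x -7.0 11.0 y -7.0 15.0
tip+15mm 50 x -12.0 11.0 y -6.0 15.0
tip+5mm 44 x -12.0 11.0 y -9.0 15.0
tip+-5mm 19 x -12.0 10.0 y -5.0 12.0
```

Within 45 mm of the tips the gripper is no more than 40 mm off-centre. It widens to 62 mm only about 75 mm up, which stays above the guard. The window is clear with the jaw axis along y.

Emit:
jog_arm --increments '[{"dx": -0.15, "dy": 0.2, "dz": 0, "ax": 0, "ay": 0, "az": 0, "gripper": -1}, {"dx": -0.4, "dy": 0.5, "dz": 0, "ax": 0, "ay": 0, "az": 0, "gripper": -1}, {"dx": -0.65, "dy": 0.8, "dz": 0, "ax": 0, "ay": 0, "az": 0, "gripper": -1}, {"dx": -0.9, "dy": 1, "dz": 0, "ax": 0, "ay": 0, "az": 0, "gripper": -1}, {"dx": -0.9, "dy": 1, "dz": 0, "ax": 0, "ay": 0, "az": 0, "gripper": -1}]'

```text
time: 7.2
eef_pos: [0.5032, 0.0468, 0.2525]
tcp_rot: [0.991, 0.134, -0.004, -0.002]
contact_force: [-0.4, -1.0, 0.3]
opening: 0.0
finger_force: 0.0
```

Emit:
jog_arm --increments '[{"dx": 0, "dy": 0.1, "dz": 0, "ax": 0, "ay": 0, "az": 0, "gripper": -1}, {"dx": 0, "dy": 0.22, "dz": 0, "ax": 0, "ay": 0, "az": 0, "gripper": -1}, {"dx": 0, "dy": 0.22, "dz": 0, "ax": 0, "ay": 0, "az": 0, "gripper": -1}, {"dx": 0, "dy": 0.22, "dz": 0, "ax": 0, "ay": 0, "az": 0, "gripper": -1}]'

```text
time: 7.6
eef_pos: [0.5082, 0.0703, 0.256]
tcp_rot: [0.991, 0.132, -0.0, 0.0]
contact_force: [0.0, -0.1, -0.5]
opening: -0.001
finger_force: 0.0
```

Emit:
jog_arm --increments '[{"dx": 0.01, "dy": -0.01, "dz": -0.15, "ax": 0, "ay": 0, "az": 0, "gripper": -1}, {"dx": 0.01, "dy": -0.01, "dz": -0.35, "ax": 0, "ay": 0, "az": 0, "gripper": -1}, {"dx": 0.01, "dy": -0.01, "dz": -0.55, "ax": 0, "ay": 0, "az": 0, "gripper": -1}, {"dx": 0.01, "dy": -0.01, "dz": -0.65, "ax": 0, "ay": 0, "az": 0, "gripper": -1}, {"dx": 0.01, "dy": -0.01, "dz": -0.68, "ax": 0, "ay": 0, "az": 0, "gripper": -1}, {"dx": 0.01, "dy": -0.01, "dz": -0.68, "ax": 0, "ay": 0, "az": 0, "gripper": -1}]'

```text
time: 8.2
eef_pos: [0.5091, 0.0688, 0.1747]
tcp_rot: [0.991, 0.132, -0.0, -0.0]
contact_force: [0.4, 0.1, 0.1]
opening: 0.001
finger_force: 0.0
```

Run:
```python
from h import *
a=cap('scene','s5')['frame'][80:260,180:380];b=cap('wrist','w5')['frame']
cv2.imwrite('pics/c5.png',np.hstack([cv2.resize(a,(400,360)),cv2.resize(b,(400,360))]))
s=get_state();print(s['time'],s['eef_pos'])
```

```text
8.3 [0.50975992 0.06886184 0.17602027]
```

View pics/c5.png

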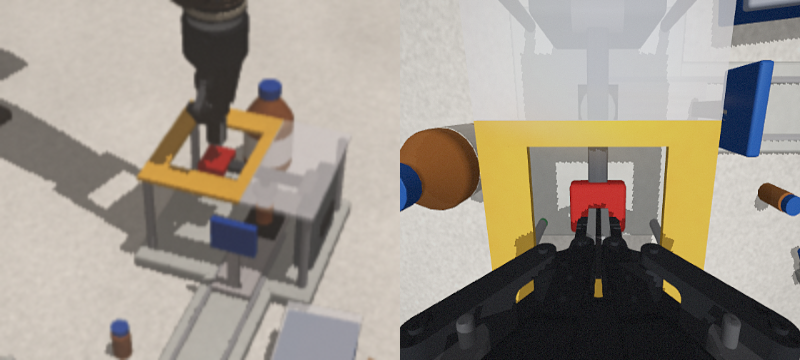

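The shut fingers are centred in the window, just above the red paddle (wrist view 598,215). Now pressing.

Emit:
jog_arm --increments '[{"dx": 0, "dy": 0, "dz": -0.08, "ax": 0, "ay": 0, "az": 0, "gripper": -1}, {"dx": 0, "dy": 0, "dz": -0.14, "ax": 0, "ay": 0, "az": 0, "gripper": -1}, {"dx": 0, "dy": 0, "dz": -0.2, "ax": 0, "ay": 0, "az": 0, "gripper": -1}, {"dx": 0, "dy": 0, "dz": -0.25, "ax": 0, "ay": 0, "az": 0, "gripper": -1}, {"dx": 0, "dy": 0, "dz": -0.3, "ax": 0, "ay": 0, "az": 0, "gripper": -1}, {"dx": 0, "dy": 0, "dz": -0.34, "ax": 0, "ay": 0, "az": 0, "gripper": -1}, {"dx": 0, "dy": 0, "dz": -0.37, "ax": 0, "ay": 0, "az": 0, "gripper": -1}, {"dx": 0, "dy": 0, "dz": -0.39, "ax": 0, "ay": 0, "az": 0, "gripper": -1}, {"dx": 0, "dy": 0, "dz": -0.4, "ax": 0, "ay": 0, "az": 0, "gripper": -1}]'

```text
time: 9.2
eef_pos: [0.5095, 0.0692, 0.1278]
tcp_rot: [0.991, 0.132, 0.0, -0.0]
contact_force: [-3.2, 0.6, 12.4]
opening: 0.002
finger_force: 6.2
```

Emit:
jog_arm --increments '[{"dx": 0, "dy": 0, "dz": -0.01, "ax": 0, "ay": 0, "az": 0, "gripper": -1}, {"dx": 0, "dy": 0, "dz": -0.02, "ax": 0, "ay": 0, "az": 0, "gripper": -1}, {"dx": 0, "dy": 0, "dz": -0.02, "ax": 0, "ay": 0, "az": 0, "gripper": -1}]'

```text
time: 9.5
eef_pos: [0.5096, 0.0692, 0.1274]
tcp_rot: [0.991, 0.132, 0.0, -0.0]
contact_force: [-8.4, -0.0, 17.2]
opening: -0.001
finger_force: 9.3
```

It's on its stop: 17 N against about 8 N of spring, at the expected height. Hold, then release slowly.

Emit:
jog_arm --increments '[{"dx": 0, "dy": 0, "dz": 0, "ax": 0, "ay": 0, "az": 0, "gripper": -1}, {"dx": 0, "dy": 0, "dz": 0, "ax": 0, "ay": 0, "az": 0, "gripper": -1}, {"dx": 0, "dy": 0, "dz": 0, "ax": 0, "ay": 0, "az": 0, "gripper": -1}, {"dx": 0, "dy": 0, "dz": 0, "ax": 0, "ay": 0, "az": 0, "gripper": -1}, {"dx": 0, "dy": 0, "dz": 0, "ax": 0, "ay": 0, "az": 0, "gripper": -1}, {"dx": 0, "dy": 0, "dz": 0, "ax": 0, "ay": 0, "az": 0, "gripper": -1}, {"dx": 0, "dy": 0, "dz": 0, "ax": 0, "ay": 0, "az": 0, "gripper": -1}, {"dx": 0, "dy": 0, "dz": 0, "ax": 0, "ay": 0, "az": 0, "gripper": -1}, {"dx": 0, "dy": 0, "dz": 0, "ax": 0, "ay": 0, "az": 0, "gripper": -1}, {"dx": 0, "dy": 0, "dz": 0, "ax": 0, "ay": 0, "az": 0, "gripper": -1}]'

```text
time: 10.5
eef_pos: [0.5096, 0.0692, 0.1274]
tcp_rot: [0.991, 0.132, 0.0, 0.0]
contact_force: [-7.9, -0.6, 17.5]
opening: 0.004
finger_force: 9.3
```

Emit:
jog_arm --increments '[{"dx": 0, "dy": 0, "dz": 0, "ax": 0, "ay": 0, "az": 0, "gripper": -1}, {"dx": 0, "dy": 0, "dz": 0, "ax": 0, "ay": 0, "az": 0, "gripper": -1}, {"dx": 0, "dy": 0, "dz": 0, "ax": 0, "ay": 0, "az": 0, "gripper": -1}, {"dx": 0, "dy": 0, "dz": 0, "ax": 0, "ay": 0, "az": 0, "gripper": -1}]'

```text
time: 10.9
eef_pos: [0.5096, 0.0692, 0.1274]
tcp_rot: [0.991, 0.132, 0.0, 0.0]
contact_force: [-8.8, 0.2, 16.9]
opening: -0.003
finger_force: 9.3
```

Emit:
jog_arm --increments '[{"dx": 0, "dy": 0, "dz": 0.06, "ax": 0, "ay": 0, "az": 0, "gripper": -1}, {"dx": 0, "dy": 0, "dz": 0.12, "ax": 0, "ay": 0, "az": 0, "gripper": -1}, {"dx": 0, "dy": 0, "dz": 0.18, "ax": 0, "ay": 0, "az": 0, "gripper": -1}, {"dx": 0, "dy": 0, "dz": 0.24, "ax": 0, "ay": 0, "az": 0, "gripper": -1}, {"dx": 0, "dy": 0, "dz": 0.32, "ax": 0, "ay": 0, "az": 0, "gripper": -1}, {"dx": 0, "dy": 0, "dz": 0.5, "ax": 0, "ay": 0, "az": 0, "gripper": -1}, {"dx": 0, "dy": 0, "dz": 0.7, "ax": 0, "ay": 0, "az": 0, "gripper": -1}, {"dx": 0, "dy": 0, "dz": 0.9, "ax": 0, "ay": 0, "az": 0, "gripper": -1}, {"dx": 0, "dy": 0, "dz": 1, "ax": 0, "ay": 0, "az": 0, "gripper": -1}, {"dx": 0, "dy": 0, "dz": 1, "ax": 0, "ay": 0, "az": 0, "gripper": -1}]'

```text
time: 11.9
eef_pos: [0.51, 0.069, 0.2463]
tcp_rot: [0.991, 0.132, 0.002, 0.0]
contact_force: [0.1, -0.7, 0.0]
opening: -0.002
finger_force: 0.0
```

Run:
```python
from h import *
r=cap('top','t6');P=cloud(r);h=cv2.cvtColor(r['frame'],cv2.COLOR_BGR2HSV)
a=cap('scene','s6')['frame'][80:290,180:410];b=cap('wrist','w6')['frame']
cv2.imwrite('pics/c6.png',np.hstack([cv2.resize(a,(400,360)),cv2.resize(b,(400,360))]))
s=get_state();print(s['time'],s['eef_pos'],s['contact_force'])
w=np.load('pics/s6.npz');P=cloud(w);h=cv2.cvtColor(w['frame'],cv2.COLOR_BGR2HSV)
m=((h[...,0]<8)|(h[...,0]>172))&(h[...,1]>150)&(np.linalg.norm(P[...,:2]-[.51,.069],axis=-1)<.04)
print('paddle z',m.sum(),np.median(P[m][:,2]))
```

```text
12.05 [0.50811208 0.06909089 0.24271267] [ 0.27549699 -0.06299346  0.69541992]
paddle z 170 0.1285515551253002
```

View pics/c6.png

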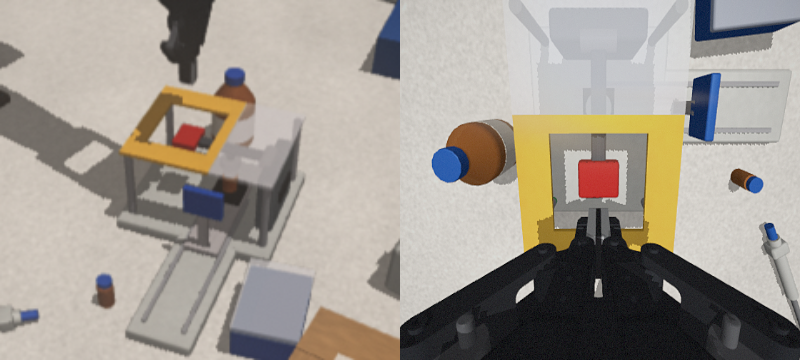

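The lever is back up (paddle z 0.1286), the carriage is home, the vial is standing, and the gripper is clear above the window.

```bash
python3 -c "
from plant import job;print(job.sign_off())"
```

```text
the job is handed in; nothing more can be done
None
```

The job is handed in, though no verdict came back: the carriage was pushed home to its stop, the lever was held fully down for about 1.4 s and came back up, and I saw no sign of contact with the guard or the vial.

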